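Find the tin with the full solder spool by heft and hold it up

TASK

Each of the three identical closed tins on the plywood board hides a spool of solder, and only one spool is still full, so that tin is clearly the heaviest: lift the tins off the board one at a time by some 5 to 10 cm, from left to right as the robot sees them, to feel their weight, setting each back upright on the board before taking the next (the last may stay in hand if it is the heaviest). Then hold the heaviest tin up, upright and still, 20 cm or more above the board, and finish while holding it, with the other two standing on the board. Do not tip or drop a tin, and leave the other things on the board and the bench where they are.

Things in the scene. Friction and masses are not known exactly. Their poses are not given: they have to be found in the camera images.
- tin_left: Closed square tin, 54 x 54 x 90 mm tall (aluminium, paper label with green band, blue lid flush with the sides), one of three alike; starts left (greatest y) in the row seen from the robot. Origin: centre of its underside, z up, x and y square to its sides. Holds one spool that can shift 1 mm. Tins weigh 0.25 to 0.82 kg; the heaviest, any of the three, is at least 0.2 kg above the others.
- tin_middle: Closed square tin, 54 x 54 x 90 mm tall (aluminium, paper label with green band, blue lid flush with the sides), one of three alike; starts middle in the row seen from the robot. Origin: centre of its underside, z up, x and y square to its sides. Holds one spool that can shift 1 mm. Tins weigh 0.25 to 0.82 kg; the heaviest, any of the three, is at least 0.2 kg above the others.
- tin_right: Closed square tin, 54 x 54 x 90 mm tall (aluminium, paper label with green band, blue lid flush with the sides), one of three alike; starts right (smallest y) in the row seen from the robot. Origin: centre of its underside, z up, x and y square to its sides. Holds one spool that can shift 1 mm. Tins weigh 0.25 to 0.82 kg; the heaviest, any of the three, is at least 0.2 kg above the others.
- board: Fixed plywood board, 240 (x) x 420 (y) x 12 mm, with a 12 mm high batten on its far (+x) edge. Origin: centre of its underside, on the bench; top 12 mm above. The tins stand in a row along its y, 105 to 145 mm apart. A brush (under 25 mm high) lies along its near edge, a 6 mm thick green glass piece near the batten. Taller things stand only on the bench beside it, over 130 mm from the tins.
Mind the look-alikes: they are no part of the job. Leave any purple look-alike of the tin_right alone.

How it is judged:
By the outcome, as a careful person would: the job done as asked, in the order asked, and still so for the second after the job is handed in, while the arm keeps its last pose, push and grip.
It also fails if it takes over 72 s, if anything falls off the work surface, if the arm or the gripper's body presses on something with over 40 N, if the wrist force passes 120 N, or if a joint passes its speed limit or range.

ROBOT

A 6-joint arm with a two-finger parallel gripper is mounted at the origin on the work surface. World frame = base frame: x ahead of the robot, y to its left, z up, the work surface at z = 0. Lengths are in m, angles in rad, forces in N, time in s.
With the tool pointing down it reaches from about 0.3 to 0.775 m from the base axis. Payload 14.6 kg.
Tool frame: the origin (TCP) lies on the centre line of the jaws, within the pads' length; the fingertips stand 19 mm ahead of it and the grasp point (between the pads) is the TCP (ctrl.tip_reach is the distance from the TCP to the fingertips, in m); x points along the fingers, y is the direction in which the jaws open and shut, and the axes are right-handed (so a half turn about x gives the same grasp; the last joint's range is limited). The gripper opens to 94 mm and grips with 3 to 60 N. Pads are 16 mm wide; open, the fingers measure 119 mm over their backs; the gripper's body (75 mm by 177 mm) begins 78 mm behind the grasp point.
Start: joints at [1.168, 0.3, 1.521, -0, 1.321, -0.067], TCP at [0.181, 0.519, 0.224] pointing down, gripper open.
Joint ranges: [-3.03, 3.03], [-0.79, 2.21], [0.23, 2.52], [-1.04, 4.18], [0, 3.07], [-2.55, 2.55]. Speed limits (rad/s): [2.22, 2.22, 2.57, 3.14, 3.14, 3.14].

INTERFACE

Orientations are given as [roll, pitch, yaw] about the fixed x, y, z axes, in that order (R = Rz(yaw) Ry(pitch) Rx(roll)).
In Python, from station import ctrl, optics, models gives the robot as it stands. The module is installed in compiled form; this text tells all that it offers.
- The arm moves only by the tool arm_command, never from a script. Its argument "deltas" is a list of rows, each an object with "translation": the shift along the tool's x, y, z in units of 25 mm (1.0 is 25 mm), a list of three; "turn": the turn, a rotation vector about the tool's x, y, z in units of 5 degrees (1.0 is 5 degrees), a list of three. In form: [{"translation": [x, y, z], "turn": [rx, ry, rz]}, ...]. A call has 1 to 12 rows; each row is the pose to reach, as a shift and turn from the pose commanded when the call began, along the tool's axes at that moment; what a row does not reach only later rows make up. A row lasts 1/12 s, in which the tool goes at most 41.7 mm and 7.16 degrees, less where a joint would pass 70% of its speed; a pose out of reach is approached as far as the arm can. A call with a gripper value outside its range is refused whole. "gripper" is the finger opening in mm, from 0 to 94, set as the call begins (left out, the last holds). The fingers move at their own pace and stop on an object; "force" is the grip in N (left out, the last holds). Time passes only in rows, so rows that repeat a pose let the fingers close. It gives the time, the measured TCP pose, the force and the opening at its end, in the units of the state.
- ctrl.get_obs(): the state, without advancing time (a new reading comes with each control period).
- optics.camera(name): name is "side" or "top" or "wrist"; returns the picture (384x512x3 uint8, red, green, blue); there is no depth.
- optics.get_calibration(name): a dict with "K" (3x3 intrinsics, pixels), "origin" and "orientation" of the camera in the world. Camera axes: x right, y down, z forward; pixel columns grow to the right and rows downward; lengths in m; the calibration is good to about 2 mm. A picture is of the moment at which its call begins: read the wrist's pose just before it. get_calibration takes no time and is no camera call; for the wrist camera it gives the pose at the moment of the call.
- ctrl.hand_in(): hands the job in, once; it reports no verdict.
Trained networks look in the newest picture that a camera, given by its name, has taken for a name from the list of things; names that differ only in an ending like _2 or _b are one class to them, and where a whole thing is asked for, a point or a joint stands for the part that bears it (a point fixed in the world has none). Each returns a list of dicts, best first, with "score" (0 to 1); they miss things now and then, are a little off and sometimes report something else, mostly with a low value. They report only what shows in the picture. A call takes as long as a camera call. They do not tell look-alikes from the thing itself.
- models.look_for(target, camera): "box" ([left, top, right, bottom] in pixels, round what is visible of it).
- models.cut_out(target, camera): "pixels" (384x512 bool, what is visible of it) and "box" ([left, top, right, bottom] in pixels, round what is visible of it).
- models.mark_of(target, camera): "at" ([column, row] in pixels: a listed point, or the origin of a listed thing).
The state is a dict: "time_s": time; "qpos": joint angles; "joint_vel": joint speeds; "tau": joint torques, N m; "ee_pos": TCP position; "eef_rot": TCP orientation; "force": force on the tool from outside, world axes, zero at the start; "moment": the same for the moment, N m; "grip_width": finger opening in m.
Only numpy, scipy, OpenCV 4.12 (cv2) and the standard library are available. Lean on these libraries where they do the work, as an engineer would, in place of code of your own. Each camera call takes 0.05 s, during which the arm holds its last target.

## Working session

There is one attempt and no reset: what is moved stays moved. The work goes in short steps, Python scripts to look and compute and a tool call to move; the robot and the scene stay as the last step left them, time stands still between calls to the robot, and variables do not carry over. Pictures are saved under pics/ and viewed, and the job is handed in when it is done.

Besides the shell and the picture viewer there is one more tool, called after "Request:" as name(argument=value, ...) on one line, values as JSON. arm_command: Moves the arm, as the interface text tells. Its arguments: {"type":"object","properties":{"deltas":{"type":"array"},"gripper":{"type":"number"},"force":{"type":"number"}},"required":["deltas"]}

```bash
mkdir -p pics; cat > h.py <<'E'
import numpy as np, cv2
from station import ctrl, optics, models
def save(n,name): 
    im=optics.camera(n); cv2.imwrite('pics/'+name+'.png',cv2.cvtColor(im,cv2.COLOR_RGB2BGR)); return im
E
python3 - <<'E'
from h import *
np.set_printoptions(precision=4,suppress=True)
o=ctrl.get_obs(); print(o)
for n in('top','side','wrist'):
    save(n,n+'0'); c=optics.get_calibration(n); print(n,c)
    print([(round(d['score'],2),[int(v) for v in d['box']]) for d in models.look_for('tin_left',n)])
    print([(round(d['score'],2),d['at']) for d in models.mark_of('tin_left',n)])
E
```

```text
{'time_s': 0.0, 'qpos': array([ 1.1684,  0.3005,  1.5216,  0.    ,  1.3207, -0.0666]), 'joint_vel': array([ 0.0009,  0.0004,  0.0006, -0.0014,  0.0009, -0.0008]), 'tau': array([ -0.0023, -53.1816, -35.2731,   0.0707,   0.0246,  -0.    ]), 'ee_pos': array([0.1811, 0.519 , 0.2239]), 'eef_rot': array([-1.6458,  1.5696, -1.9816]), 'force': array([ 0.2756,  0.4225, -0.876 ]), 'moment': array([0.0396, 0.0295, 0.0211]), 'grip_width': 0.09410179490548759}
top {'K': array([[487.4156,   0.    , 245.8583],
       [  0.    , 487.4156, 190.2928],
       [  0.    ,   0.    ,   1.    ]]), 'origin': array([ 0.4572, -0.0571,  0.9583]), 'orientation': array([-3.062 , -0.0245, -1.5532])}
[(0.56, [102, 202, 149, 245])]
[(0.69, [130.9, 222.6])]
side {'K': array([[349.5787,   0.    , 255.7795],
       [  0.    , 349.5787, 189.9608],
       [  0.    ,   0.    ,   1.    ]]), 'origin': array([ 0.4115, -0.664 ,  0.4521]), 'orientation': array([-2.1516, -0.0226, -0.1935])}
[]
[(0.78, [210.2, 161.6])]
wrist {'K': array([[284.0033,   0.    , 251.7236],
       [  0.    , 284.0033, 190.9692],
       [  0.    ,   0.    ,   1.    ]]), 'origin': array([0.1093, 0.5437, 0.384 ]), 'orientation': array([2.8769, 0.0001, 1.2357])}
[]
[]
```

View pics/top0.png

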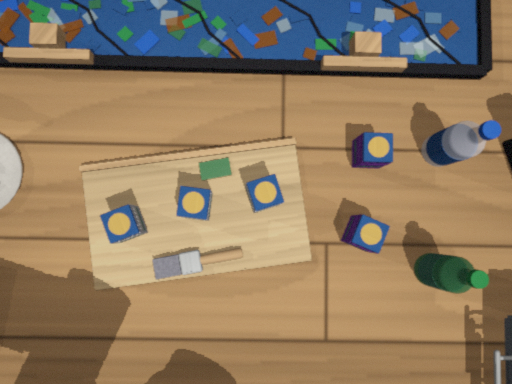

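View pics/side0.png

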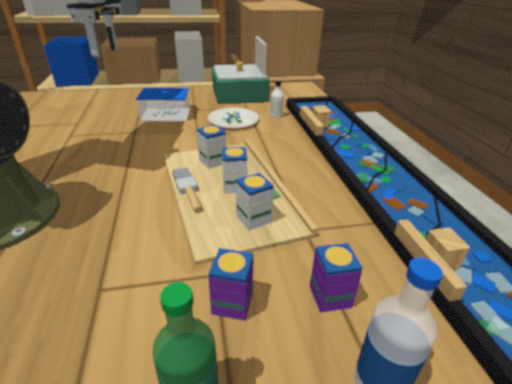

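View pics/wrist0.png

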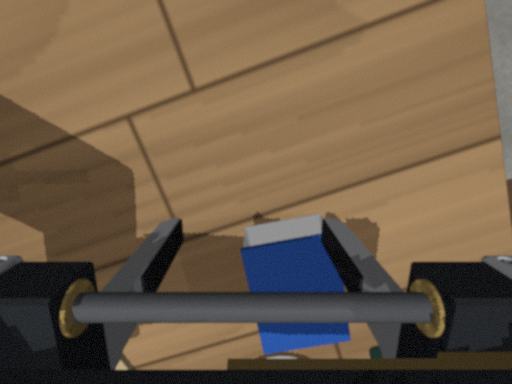

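```bash
cat >> h.py <<'E'
from scipy.spatial.transform import Rotation as Rn
def ray(c,uv):
    d=np.linalg.inv(c['K'])@[uv[0],uv[1],1.]; return np.array(c['origin']),Rn.from_euler('xyz',c['orientation']).as_matrix()@d
def atz(c,uv,z):
    o,d=ray(c,uv); return o+d*(z-o[2])/d[2]
def tri(c1,u1,c2,u2):
    o1,d1=ray(c1,u1);o2,d2=ray(c2,u2)
    s=np.linalg.lstsq(np.c_[d1,-d2],o2-o1,rcond=None)[0]
    a=o1+d1*s[0];b=o2+d2*s[1]; return (a+b)/2,np.linalg.norm(a-b)
def blobs(m,amin):
    n,l,s,c=cv2.connectedComponentsWithStats(m.astype(np.uint8))
    return [(s[i],c[i],l==i) for i in range(1,n) if s[i][4]>=amin]
E
python3 - <<'E'
from h import *
np.set_printoptions(precision=4,suppress=True)
for n in('top','side'):
    im=cv2.imread(f'pics/{n}0.png'); hsv=cv2.cvtColor(im,cv2.COLOR_BGR2HSV)
    y=cv2.inRange(hsv,(18,140,150),(30,255,255))
    for s,c,_ in blobs(y,60): print(n,s,c)
    c=cv2.resize(im[120:300,70:320] if n=='top' else im[110:240,150:330],None,fx=3.2 if n=='top' else 4.2,fy=3.2 if n=='top' else 4.2,interpolation=cv2.INTER_CUBIC)
    cv2.imwrite(f'pics/{n}0c.png',c)
im=cv2.imread('pics/top0.png');hsv=cv2.cvtColor(im,cv2.COLOR_BGR2HSV)
b=cv2.inRange(hsv,(100,120,60),(125,255,255))
c=optics.get_calibration('top')
for s,ce,m in blobs(b,300):
    if s[4]<2500:
        p=np.argwhere(m)[:,::-1].astype(np.float32); r=cv2.minAreaRect(p); box=cv2.boxPoints(r)
        w=np.array([atz(c,q,.102)[:2] for q in box]); e=np.diff(np.r_[w,w[:1]],axis=0)
        print(ce,r,'\n ctr',w.mean(0),'edges',np.linalg.norm(e,axis=1),'ang',np.degrees(np.arctan2(e[:,1],e[:,0])))
for q in [(81,165),(293,139),(311,260),(96,288)]: print(atz(c,q,.012))
E
```

```text
side [227 149  15   6  72] [234.     151.5694]
side [246 177  18   9 121] [254.2562 181.2066]
side [327 248  24  16 294] [338.2551 255.6599]
side [220 254  24  17 326] [231.2607 261.9448]
[17.2705 23.4892] ((15.11670970916748, 23.122821807861328), (47.72469711303711, 28.72159194946289), 86.26860046386719) 
 ctr [0.8182 0.3417] edges [0.051  0.0884 0.0506 0.0882] ang [ -84.3916 -173.4195   95.4309    6.8359]
[82.457  29.8344] ((76.60363006591797, 28.701520919799805), (100.3923568725586, 38.64092254638672), 49.28915786743164) 
 ctr [0.8112 0.2323] edges [0.0697 0.1848 0.069  0.1837] ang [ -45.7263 -138.2953  133.4056   41.9053]
[489.4876 129.7422] ((489.5, 130.0), (18.0, 21.0), 90.0) 
 ctr [ 0.6435 -0.5143] edges [0.0384 0.0329 0.0383 0.0329] ang [-88.6757 178.6042  91.2711  -1.195 ]
[439.3673 152.1914] ((438.9137878417969, 149.53448486328125), (32.49668502807617, 23.954696655273438), 68.19859313964844) 
 ctr [ 0.6059 -0.4216] edges [0.044  0.0582 0.0438 0.058 ] ang [ -67.145  -158.8392  112.6562   21.3512]
[375.5756 148.3363] ((377.0, 147.5), (29.0, 30.0), 90.0) 
 ctr [ 0.6072 -0.31  
[... 386 characters left out ...]
273, 29.274261474609375), 7.594643592834473) 
 ctr [0.5032 0.0154] edges [0.0514 0.0521 0.0514 0.0519] ang [ -5.9312 -96.5039 173.7836  83.4485]
[120.6559 223.3672] ((119.58904266357422, 223.40411376953125), (29.728452682495117, 30.079574584960938), 69.44395446777344) 
 ctr [0.4637 0.1421] edges [0.0519 0.0521 0.0517 0.0519] ang [ -68.1129 -157.5957  111.7079   22.6313]
[368.3804 233.6435] ((369.6206970214844, 233.44830322265625), (30.082643508911133, 30.082643508911133), 21.801406860351562) 
 ctr [ 0.4539 -0.2963] edges [0.0532 0.053  0.0532 0.0528] ang [ -21.848  -110.7694  157.86     69.2546]
[0.576  0.2418 0.012 ]
[ 0.6362 -0.17    0.012 ]
[ 0.4004 -0.2072  0.012 ]
[0.3409 0.203  0.012 ]
```

View pics/top0c.png

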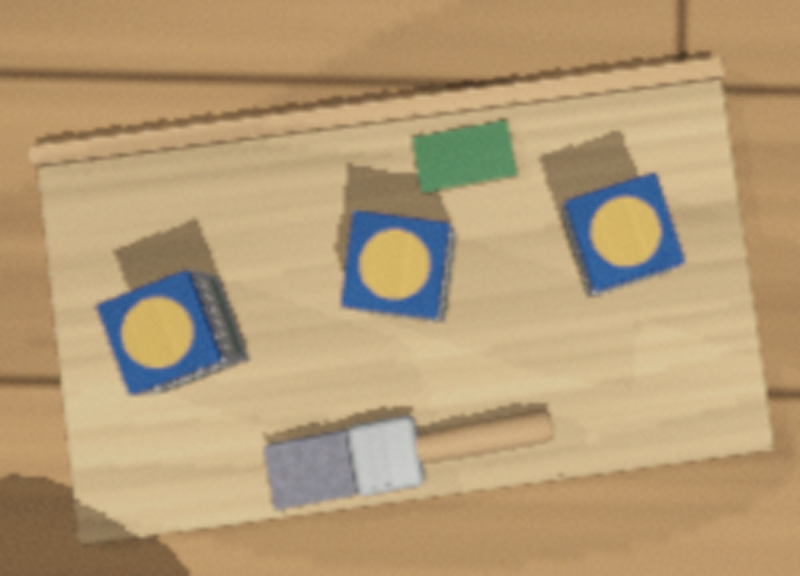

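View pics/side0c.png

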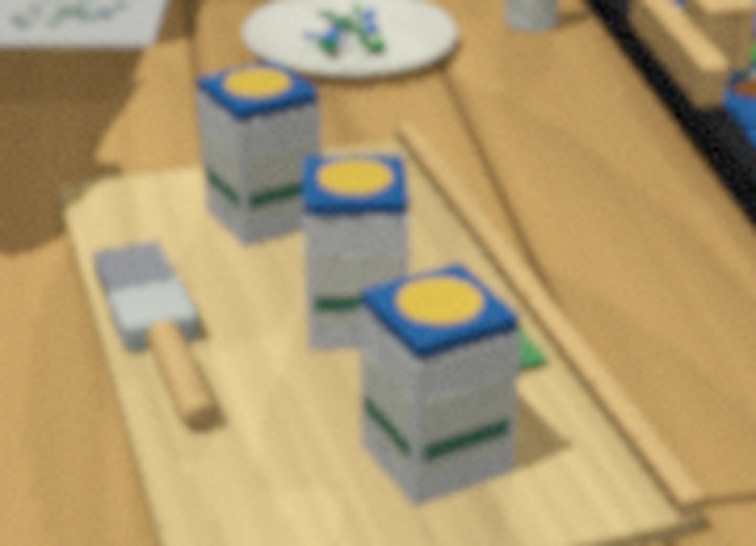

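```bash
python3 - <<'E'
from h import *
np.set_printoptions(precision=4,suppress=True)
t=cv2.cvtColor(cv2.imread('pics/top0.png'),cv2.COLOR_BGR2HSV)
s=cv2.cvtColor(cv2.imread('pics/side0.png'),cv2.COLOR_BGR2HSV)
yt=blobs(cv2.inRange(t,(14,130,150),(32,255,255)),100); ys=blobs(cv2.inRange(s,(15,130,130),(32,255,255)),30)
print([b[1] for b in yt if b[0][4]<800]);print([b[1] for b in ys])
print(t[224,119],t[203,193],t[280,119],s[132,210])
E
```

```text
[array([378.212, 146.512]), array([264.8273, 191.759 ]), array([192.8933, 201.9842]), array([118.6597, 223.2951]), array([370.7346, 233.2615])]
[array([238.9762,  63.9762]), array([201.7754, 103.6123]), array([ 82.6385, 126.1751]), array([288.5714,  93.2571]), array([33.3209, 99.1269]), array([76.9667, 94.8667]), array([259.8364, 106.1273]), array([343.7118, 204.7362]), array([259.8392, 145.7587]), array([ 66.2708, 282.6956]), array([210.7959, 129.1429]), array([231.8387, 139.6452]), array([234.    , 151.5658]), array([254.2969, 181.1406]), array([394.9, 203.6]), array([417.4186, 203.7907]), array([374.6787, 269.0181]), array([191.7742, 260.9032]), array([284.2267, 247.3467]), array([338.4097, 255.7935]), array([  1.5806, 255.129 ]), array([231.2271, 262.0295]), array([302.8968, 274.7742]), array([248.1578, 332.0561]), array([193.3148, 277.7778]), array([363.061 , 296.2195]), array([330.4713, 346.3625]), array([458.6974, 351.7489]), array([218.0654, 337.4654]), array([122.2051, 336.5385]), array([434.475, 355.075]), array([430.6418, 373.4179]), array([304.5429, 368.3143]), array([444.6129, 372.5484]), array([ 82.  , 377.65])]
[ 21 135 208] [ 22 132 212] [ 19  81 213] [ 21  96 186]
```

The top view shows three blue-lidded tins on the board, left (119,223), middle (193,202) and right (265,192). The purple-bodied look-alikes are on the bench at (377,147) and (370,233). The three on the board have white/grey sides with a green band, as the enlarged side crop confirms, so they are the ones meant.

```bash
python3 - <<'E'
from h import *
np.set_printoptions(precision=4,suppress=True)
ct=optics.get_calibration('top');cs=optics.get_calibration('side')
for n,a,b in [('L',(118.7,223.3),(210.8,129.4)),('M',(192.9,202.0),(234,151.6)),('R',(264.8,191.8),(254.3,181.1))]:
    print(n,*tri(ct,a,cs,b),atz(ct,a,.102),atz(cs,b,.102))
o=ctrl.get_obs(); R=Rn.from_euler('xyz',o['eef_rot']).as_matrix(); print(R)
# bottom edges check: near corners base of R tin in side
print('base R side corner',atz(cs,(150+420/4.2,110+500/4.2),.012))
E
```

```text
L [0.4643 0.1438 0.1014] 0.0009837417424501354 [0.4638 0.1437 0.102 ] [0.4647 0.1424 0.102 ]
M [0.5038 0.0156 0.102 ] 0.0008517908734087572 [0.5034 0.0157 0.102 ] [0.5042 0.0156 0.102 ]
R [ 0.5245 -0.1105  0.1015] 0.0013437301330992161 [ 0.5238 -0.1104  0.102 ] [ 0.525  -0.1113  0.102 ]
[[-0.      0.3295  0.9442]
 [-0.0001  0.9442 -0.3295]
 [-1.     -0.0001 -0.    ]]
base R side corner [ 0.5122 -0.1429  0.012 ]
```

```bash
cat >> h.py <<'E'
def delta(p,th,cmd=None):
    o=ctrl.get_obs(); R=Rn.from_euler('xyz',o['eef_rot']).as_matrix() if cmd is None else cmd[1]; P=o['ee_pos'] if cmd is None else cmd[0]
    t=np.radians(th); c,s=np.cos(t),np.sin(t)
    T=np.array([[0,c,s],[0,s,-c],[-1,0,0]])
    print('trans',np.round(R.T@(np.array(p)-P)/.025,3),'turn',np.round(np.degrees(Rn.from_matrix(R.T@T).as_rotvec())/5,3))
def st():
    o=ctrl.get_obs(); R=Rn.from_euler('xyz',o['eef_rot']).as_matrix()
    print('t',round(o['time_s'],2),'pos',np.round(o['ee_pos'],4),'ythe',round(np.degrees(np.arctan2(R[1,1],R[0,1])),2),'tilt',round(np.degrees(np.arccos(-R[2,0])),2),'F',np.round(o['force'],2),'M',np.round(o['moment'],3),'w',round(o['grip_width'],4),'q',np.round(o['qpos'],2))
E
python3 -c "
from h import *
st();delta([.464,.143,.2],112.2)"
```

```text
t 0.45 pos [0.1812 0.5192 0.2244] ythe 70.76 tilt 0.01 F [ 0.46 -0.2  -0.8 ] M [-0.005  0.026  0.009] w 0.0938 q [ 1.17  0.3   1.52 -0.    1.32 -0.07]
trans [  0.977 -10.482  15.639] turn [-8.288e+00 -0.000e+00  1.000e-03]
```

Request:
arm_command(deltas=[{"translation": [-0.4, -0.5, 0.7], "turn": [-0.3, 0, 0]}, {"translation": [-0.8, -1.3, 2.0], "turn": [-1.0, 0, 0]}, {"translation": [-0.8, -2.2, 3.3], "turn": [-1.8, 0, 0]}, {"translation": [-0.8, -3.2, 4.7], "turn": [-2.6, 0, 0]}, {"translation": [-0.8, -4.1, 6.1], "turn": [-3.4, 0, 0]}, {"translation": [-0.8, -5.0, 7.5], "turn": [-4.2, 0, 0]}, {"translation": [-0.8, -6.0, 9.0], "turn": [-5.0, 0, 0]}, {"translation": [-0.4, -7.0, 10.5], "turn": [-5.8, 0, 0]}, {"translation": [0, -8.0, 12.0], "turn": [-6.6, 0, 0]}, {"translation": [0.4, -9.0, 13.4], "turn": [-7.3, 0, 0]}, {"translation": [0.7, -9.9, 14.8], "turn": [-7.9, 0, 0]}, {"translation": [0.98, -10.48, 15.64], "turn": [-8.29, 0, 0]}], gripper=94, force=30)

```text
time_s: 1.45
ee_pos: [0.4643, 0.1422, 0.2004]
eef_rot: [-0.144, 1.57, 0.246]
force: [0.4, 0.7, 0.4]
grip_width: 0.0941
```

Request:
arm_command(deltas=[{"translation": [0, 0, 0], "turn": [0, 0, 0]}, {"translation": [0, 0, 0], "turn": [0, 0, 0]}, {"translation": [0, 0, 0], "turn": [0, 0, 0]}, {"translation": [0, 0, 0], "turn": [0, 0, 0]}])

```text
time_s: 1.78
ee_pos: [0.4629, 0.1451, 0.2007]
eef_rot: [0.041, 1.57, 0.43]
force: [-0.4, 0.1, 0.0]
grip_width: 0.0941
```

```bash
python3 -c "
from h import *
st();save('wrist','w1');save('top','t1');delta([.464,.143,.062],112.2)"
```

```text
t 1.78 pos [0.4629 0.1451 0.2007] ythe 112.26 tilt 0.03 F [-0.4   0.12  0.03] M [ 0.146  0.056 -0.041] w 0.0941 q [ 0.23  0.18  1.73  0.    1.23 -1.73]
trans [ 5.547e+00 -9.800e-02  5.000e-03] turn [0.021 0.008 0.   ]
```

```bash
python3 -c "
from h import *
st()
a=cv2.imread('pics/w1.png');b=cv2.imread('pics/t1.png')
cv2.imwrite('pics/c1.png',np.hstack([cv2.resize(a,(400,300)),cv2.resize(b,(400,300))]))"
```

```text
t 1.88 pos [0.4629 0.1452 0.2007] ythe 112.3 tilt 0.04 F [ 0.9  -0.25  0.3 ] M [ 0.044  0.097 -0.012] w 0.094 q [ 0.23  0.18  1.73  0.    1.23 -1.73]
```

View pics/c1.png

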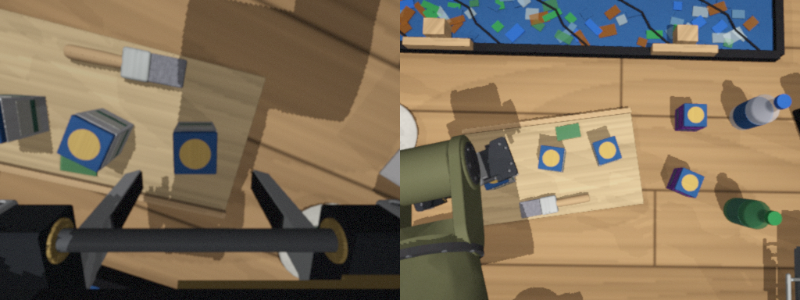

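The wrist view shows tin_left squarely between the fingers (lid disc at about (250,195) full-size). I'll check its position and angle from this view.

```bash
cat >> h.py <<'E'
def lids(name,c,z=.1018,lo=400):
    im=cv2.imread('pics/'+name+'.png');hsv=cv2.cvtColor(im,cv2.COLOR_BGR2HSV)
    m=cv2.inRange(hsv,(100,120,50),(125,255,255))
    for s,ce,mm in blobs(m,lo):
        if s[4]>6000: continue
        k,_=cv2.findContours(mm.astype(np.uint8),cv2.RETR_EXTERNAL,cv2.CHAIN_APPROX_NONE)
        pts=np.array([atz(c,q,z)[:2] for q in k[0][:,0]],np.float32)
        r=cv2.minAreaRect(pts*1000); print(np.round(ce),'ctr',np.round(r[0],1),'size',np.round(r[1],1),'ang mod90',round(r[2]%90,1))
E
python3 -c "
from h import *
lids('w1',optics.get_calibration('wrist'))
lids('t1',optics.get_calibration('top'))"
```

```text
[111. 182.] ctr [502.1  16.6] size [52.5 53.8] ang mod90 83.8
[250. 193.] ctr [462.3 142.2] size [51.3 50.5] ang mod90 22.3
[17. 23.] ctr [818.2 341.8] size [89.2 50.9] ang mod90 6.6
[83. 30.] ctr [811.2 232.3] size [182.2  69.3] ang mod90 41.7
[149.  30.] ctr [815.4  94.8] size [106.  221.1] ang mod90 1.5
[262.  27.] ctr [819.5 -98. ] size [217.3 111. ] ang mod90 90.0
[367.  25.] ctr [ 827.7 -298.6] size [321.  110.1] ang mod90 84.1
[452.  26.] ctr [ 823.  -416.6] size [120.7 159.7] ang mod90 1.7
[438. 150.] ctr [ 606.7 -421.8] size [58.5 43.2] ang mod90 21.2
[376. 148.] ctr [ 607.3 -310. ] size [54.  52.5] ang mod90 89.9
[264. 192.] ctr [ 523.5 -109.9] size [50.9 51. ] ang mod90 19.4
[194. 202.] ctr [503.2  15.2] size [51.7 51.4] ang mod90 83.8
[368. 234.] ctr [ 454.1 -296. ] size [53.6 52.6] ang mod90 67.9
```

Request:
arm_command(deltas=[{"translation": [0.3, -0.1, 0], "turn": [0, 0, 0]}, {"translation": [0.9, -0.1, 0], "turn": [0, 0, 0]}, {"translation": [1.5, -0.1, 0], "turn": [0, 0, 0]}, {"translation": [2.1, -0.1, 0], "turn": [0, 0, 0]}, {"translation": [2.7, -0.1, 0], "turn": [0, 0, 0]}, {"translation": [3.3, -0.1, 0], "turn": [0, 0, 0]}, {"translation": [3.9, -0.1, 0], "turn": [0, 0, 0]}, {"translation": [4.4, -0.1, 0], "turn": [0, 0, 0]}, {"translation": [4.9, -0.1, 0], "turn": [0, 0, 0]}, {"translation": [5.3, -0.1, 0], "turn": [0, 0, 0]}, {"translation": [5.55, -0.1, 0], "turn": [0, 0, 0]}, {"translation": [5.55, -0.1, 0], "turn": [0, 0, 0]}])

```text
time_s: 2.88
ee_pos: [0.4636, 0.1419, 0.0603]
eef_rot: [2.98, 1.569, -2.915]
force: [-0.9, 0.5, 0.5]
grip_width: 0.0943
```

Request:
arm_command(deltas=[{"translation": [0, 0, 0], "turn": [0, 0, 0]}, {"translation": [0, 0, 0], "turn": [0, 0, 0]}, {"translation": [0, 0, 0], "turn": [0, 0, 0]}, {"translation": [0, 0, 0], "turn": [0, 0, 0]}, {"translation": [0, 0, 0], "turn": [0, 0, 0]}, {"translation": [0, 0, 0], "turn": [0, 0, 0]}, {"translation": [0, 0, 0], "turn": [0, 0, 0]}, {"translation": [0, 0, 0], "turn": [0, 0, 0]}, {"translation": [0, 0, 0], "turn": [0, 0, 0]}, {"translation": [0, 0, 0], "turn": [0, 0, 0]}], gripper=40, force=30)

```text
time_s: 3.72
ee_pos: [0.4642, 0.142, 0.0617]
eef_rot: [0.61, 1.57, 0.997]
force: [-2.4, 3.6, 5.1]
grip_width: 0.0538
```

```bash
python3 -c "
from h import *
st()"
```

```text
t 3.72 pos [0.4642 0.142  0.0617] ythe 112.21 tilt 0.02 F [-2.44  3.59  5.12] M [ 0.603  0.433 -0.053] w 0.0538 q [ 0.22  0.37  1.85  0.    0.92 -1.74]
```

Gripped at 53.8 mm opening. Lifting 75 mm.

Request:
arm_command(deltas=[{"translation": [-0.1, 0, 0], "turn": [0, 0, 0]}, {"translation": [-0.3, 0, 0], "turn": [0, 0, 0]}, {"translation": [-0.6, 0, 0], "turn": [0, 0, 0]}, {"translation": [-1.0, 0, 0], "turn": [0, 0, 0]}, {"translation": [-1.4, 0, 0], "turn": [0, 0, 0]}, {"translation": [-1.8, 0, 0], "turn": [0, 0, 0]}, {"translation": [-2.2, 0, 0], "turn": [0, 0, 0]}, {"translation": [-2.5, 0, 0], "turn": [0, 0, 0]}, {"translation": [-2.8, 0, 0], "turn": [0, 0, 0]}, {"translation": [-2.95, 0, 0], "turn": [0, 0, 0]}, {"translation": [-3.0, 0, 0], "turn": [0, 0, 0]}, {"translation": [-3.0, 0, 0], "turn": [0, 0, 0]}])

```text
time_s: 4.72
ee_pos: [0.4642, 0.1418, 0.1366]
eef_rot: [-0.156, 1.571, 0.232]
force: [0.5, -0.3, -6.8]
grip_width: 0.0537
```

Request:
arm_command(deltas=[{"translation": [0, 0, 0], "turn": [0, 0, 0]}, {"translation": [0, 0, 0], "turn": [0, 0, 0]}, {"translation": [0, 0, 0], "turn": [0, 0, 0]}, {"translation": [0, 0, 0], "turn": [0, 0, 0]}, {"translation": [0, 0, 0], "turn": [0, 0, 0]}, {"translation": [0, 0, 0], "turn": [0, 0, 0]}])

```text
time_s: 5.22
ee_pos: [0.4642, 0.1418, 0.1364]
eef_rot: [2.912, 1.571, -2.984]
force: [-0.2, -0.6, -7.5]
grip_width: 0.0537
```

```bash
cat >> h.py <<'E'
def weigh(n,tag):
    f=[];t=[]
    for i in range(n):
        o=ctrl.get_obs(); f.append(o['force']); t.append(o['tau'])
        save('side',tag)
    o=ctrl.get_obs(); f.append(o['force']);t.append(o['tau'])
    f=np.array(f); print(np.round(f[:,2],2),'mean',np.round(f.mean(0),2),'std',np.round(f.std(0),2),'tau',np.round(np.mean(t,0),2))
E
python3 -c "
from h import *
st();weigh(8,'s2');st()"
```

```text
t 5.22 pos [0.4642 0.1418 0.1364] ythe 112.21 tilt 0.01 F [-0.25 -0.63 -7.47] M [ 0.048 -0.012 -0.063] w 0.0537 q [ 0.22  0.25  1.8   0.    1.09 -1.74]
[-7.47 -7.75 -6.68 -7.87 -6.68 -7.16 -6.93 -8.02 -7.09] mean [ 0.05  0.   -7.29] std [0.39 0.48 0.48] tau [-0.000e+00 -5.017e+01 -3.421e+01 -2.000e-02  7.000e-02 -0.000e+00]
t 5.62 pos [0.4642 0.1418 0.1365] ythe 112.21 tilt 0.0 F [ 1.    0.32 -7.09] M [ 0.025  0.022 -0.023] w 0.0536 q [ 0.22  0.25  1.8  -0.    1.09 -1.74]
```

View pics/s2.png

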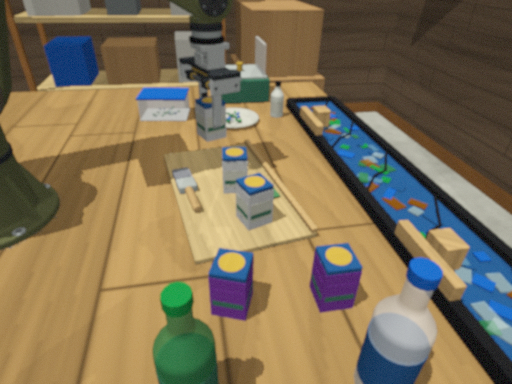

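Tin_left is off the board, upright at (211,118), and reads about 7.3 N. Setting it back down.

Request:
arm_command(deltas=[{"translation": [0.1, 0, 0], "turn": [0, 0, 0]}, {"translation": [0.4, 0, 0], "turn": [0, 0, 0]}, {"translation": [0.8, 0, 0], "turn": [0, 0, 0]}, {"translation": [1.2, 0, 0], "turn": [0, 0, 0]}, {"translation": [1.6, 0, 0], "turn": [0, 0, 0]}, {"translation": [2.0, 0, 0], "turn": [0, 0, 0]}, {"translation": [2.3, 0, 0], "turn": [0, 0, 0]}, {"translation": [2.55, 0, 0], "turn": [0, 0, 0]}, {"translation": [2.75, 0, 0], "turn": [0, 0, 0]}, {"translation": [2.88, 0, 0], "turn": [0, 0, 0]}, {"translation": [2.96, 0, 0], "turn": [0, 0, 0]}, {"translation": [2.96, 0, 0], "turn": [0, 0, 0]}])

```text
time_s: 6.62
ee_pos: [0.4642, 0.1418, 0.0623]
eef_rot: [2.92, 1.571, -2.975]
force: [0.3, -0.0, -8.1]
grip_width: 0.0538
```

Request:
arm_command(deltas=[{"translation": [0, 0, 0], "turn": [0, 0, 0]}, {"translation": [0, 0, 0], "turn": [0, 0, 0]}, {"translation": [0, 0, 0], "turn": [0, 0, 0]}])

```text
time_s: 6.87
ee_pos: [0.4644, 0.1419, 0.0628]
eef_rot: [-0.179, 1.57, 0.209]
force: [-0.2, -0.3, -6.8]
grip_width: 0.0541
```

Not yet in contact; it's about 1 mm high.

Request:
arm_command(deltas=[{"translation": [0.02, 0, 0], "turn": [0, 0, 0]}, {"translation": [0.04, 0, 0], "turn": [0, 0, 0]}, {"translation": [0.05, 0, 0], "turn": [0, 0, 0]}, {"translation": [0.05, 0, 0], "turn": [0, 0, 0]}])

```text
time_s: 7.2
ee_pos: [0.4644, 0.1419, 0.0617]
eef_rot: [-0.201, 1.57, 0.187]
force: [-2.8, -1.5, 3.3]
grip_width: 0.0537
```

Contact. Releasing, then rising straight up.

Request:
arm_command(deltas=[{"translation": [0, 0, 0], "turn": [0, 0, 0]}, {"translation": [0, 0, 0], "turn": [0, 0, 0]}, {"translation": [0, 0, 0], "turn": [0, 0, 0]}, {"translation": [0, 0, 0], "turn": [0, 0, 0]}, {"translation": [0, 0, 0], "turn": [0, 0, 0]}, {"translation": [0, 0, 0], "turn": [0, 0, 0]}], gripper=94)

```text
time_s: 7.7
ee_pos: [0.4643, 0.1418, 0.0613]
eef_rot: [-0.198, 1.571, 0.19]
force: [0.3, -0.1, 0.5]
grip_width: 0.0901
```

Request:
arm_command(deltas=[{"translation": [-0.2, 0, 0], "turn": [0, 0, 0]}, {"translation": [-0.6, 0, 0], "turn": [0, 0, 0]}, {"translation": [-1.2, 0, 0], "turn": [0, 0, 0]}, {"translation": [-1.9, 0, 0], "turn": [0, 0, 0]}, {"translation": [-2.7, 0, 0], "turn": [0, 0, 0]}, {"translation": [-3.5, 0, 0], "turn": [0, 0, 0]}, {"translation": [-4.3, 0, 0], "turn": [0, 0, 0]}, {"translation": [-4.9, 0, 0], "turn": [0, 0, 0]}, {"translation": [-5.3, 0, 0], "turn": [0, 0, 0]}, {"translation": [-5.5, 0, 0], "turn": [0, 0, 0]}])

```text
time_s: 8.53
ee_pos: [0.4645, 0.1419, 0.2007]
eef_rot: [-0.169, 1.568, 0.219]
force: [-0.4, -0.2, 0.8]
grip_width: 0.094
```

```bash
python3 -c "
from h import *
st();save('side','s3');save('wrist','w3');lids('w3',optics.get_calibration('wrist'));delta([.5032,.0157,.2],83.8);st()"
```

```text
t 8.53 pos [0.4645 0.1419 0.2007] ythe 112.21 tilt 0.14 F [-0.43 -0.2   0.79] M [ 0.056  0.013 -0.022] w 0.094 q [ 0.22  0.18  1.73 -0.    1.23 -1.74]
[115. 182.] ctr [501.1  16.8] size [52.4 53.6] ang mod90 83.7
[252. 192.] ctr [461.7 140.5] size [50.9 50.4] ang mod90 22.2
trans [-0.025 -5.259 -0.469] turn [ 5.683e+00  1.200e-02 -1.000e-03]
t 8.63 pos [0.4643 0.1419 0.1994] ythe 112.21 tilt 0.06 F [-0.53 -0.03 -0.32] M [ 0.055  0.024 -0.037] w 0.0939 q [ 0.22  0.18  1.73 -0.    1.23 -1.74]
```

View pics/s3.png

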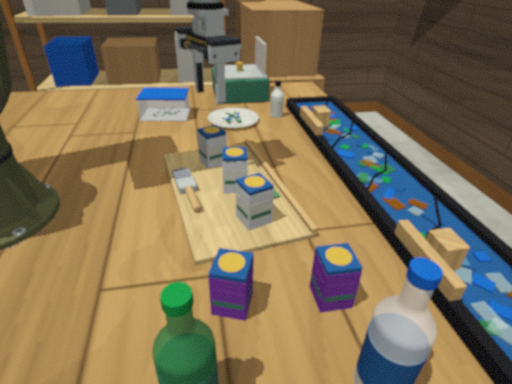

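Tin_left stands upright again at (211,147). Moving on to tin_middle: translate and turn at height, then descend.

Request:
arm_command(deltas=[{"translation": [0, -0.3, 0], "turn": [0.3, 0, 0]}, {"translation": [0, -0.9, -0.1], "turn": [0.9, 0, 0]}, {"translation": [0, -1.6, -0.1], "turn": [1.7, 0, 0]}, {"translation": [0, -2.4, -0.2], "turn": [2.5, 0, 0]}, {"translation": [0, -3.2, -0.3], "turn": [3.4, 0, 0]}, {"translation": [0, -4.0, -0.4], "turn": [4.3, 0, 0]}, {"translation": [0, -4.6, -0.4], "turn": [5.0, 0, 0]}, {"translation": [0, -5.0, -0.45], "turn": [5.5, 0, 0]}, {"translation": [0, -5.25, -0.47], "turn": [5.68, 0, 0]}, {"translation": [0, -5.25, -0.47], "turn": [5.68, 0, 0]}, {"translation": [0, -5.25, -0.47], "turn": [5.68, 0, 0]}, {"translation": [0, -5.25, -0.47], "turn": [5.68, 0, 0]}])

```text
time_s: 9.63
ee_pos: [0.5028, 0.0164, 0.1986]
eef_rot: [2.855, 1.571, 2.749]
force: [0.4, -1.4, -0.3]
grip_width: 0.0941
```

```bash
python3 -c "
from h import *
st();save('wrist','w4');lids('w4',optics.get_calibration('wrist'));delta([.5032,.0157,.062],83.8);st()"
```

```text
t 9.63 pos [0.5028 0.0164 0.1986] ythe 83.9 tilt 0.02 F [ 0.39 -1.36 -0.28] M [ 0.036  0.026 -0.011] w 0.0941 q [-0.04  0.22  1.68  0.    1.24 -1.5 ]
[382. 140.] ctr [463.5 139.2] size [52.1 52.4] ang mod90 22.4
[251. 194.] ctr [502.1  14.9] size [51. 52.] ang mod90 83.9
[122. 223.] ctr [ 522.4 -109.2] size [52.1 54. ] ang mod90 19.4
trans [ 5.469 -0.03   0.021] turn [ 0.02  -0.001 -0.001]
t 9.68 pos [0.5028 0.0165 0.1987] ythe 83.9 tilt 0.01 F [ 0.33 -0.71 -1.18] M [0.039 0.028 0.003] w 0.094 q [-0.04  0.22  1.68  0.    1.24 -1.5 ]
```

View pics/w4.png

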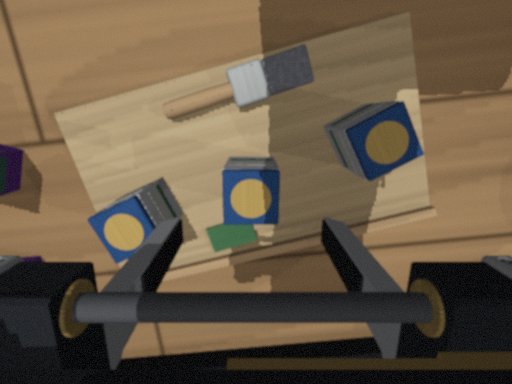

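The middle tin is square between the fingers (lid at (251,194)). Descend and grip.

Request:
arm_command(deltas=[{"translation": [0.3, -0.04, 0], "turn": [0, 0, 0]}, {"translation": [0.9, -0.04, 0], "turn": [0, 0, 0]}, {"translation": [1.5, -0.04, 0], "turn": [0, 0, 0]}, {"translation": [2.1, -0.04, 0], "turn": [0, 0, 0]}, {"translation": [2.7, -0.04, 0], "turn": [0, 0, 0]}, {"translation": [3.3, -0.04, 0], "turn": [0, 0, 0]}, {"translation": [3.9, -0.04, 0], "turn": [0, 0, 0]}, {"translation": [4.4, -0.04, 0], "turn": [0, 0, 0]}, {"translation": [4.9, -0.04, 0], "turn": [0, 0, 0]}, {"translation": [5.3, -0.04, 0], "turn": [0, 0, 0]}, {"translation": [5.47, -0.04, 0], "turn": [0, 0, 0]}, {"translation": [5.47, -0.04, 0], "turn": [0, 0, 0]}])

```text
time_s: 10.68
ee_pos: [0.5023, 0.0151, 0.0611]
eef_rot: [-3.061, 1.569, 3.114]
force: [0.3, -0.6, -0.3]
grip_width: 0.094
```

Request:
arm_command(deltas=[{"translation": [0, 0, 0], "turn": [0, 0, 0]}, {"translation": [0, 0, 0], "turn": [0, 0, 0]}, {"translation": [0, 0, 0], "turn": [0, 0, 0]}, {"translation": [0, 0, 0], "turn": [0, 0, 0]}, {"translation": [0, 0, 0], "turn": [0, 0, 0]}, {"translation": [0, 0, 0], "turn": [0, 0, 0]}, {"translation": [0, 0, 0], "turn": [0, 0, 0]}, {"translation": [0, 0, 0], "turn": [0, 0, 0]}, {"translation": [0, 0, 0], "turn": [0, 0, 0]}, {"translation": [0, 0, 0], "turn": [0, 0, 0]}], gripper=40, force=30)

```text
time_s: 11.52
ee_pos: [0.5029, 0.0149, 0.0622]
eef_rot: [0.243, 1.571, 0.135]
force: [-1.6, 0.2, 3.2]
grip_width: 0.0539
```

Request:
arm_command(deltas=[{"translation": [-0.1, 0, 0], "turn": [0, 0, 0]}, {"translation": [-0.3, 0, 0], "turn": [0, 0, 0]}, {"translation": [-0.6, 0, 0], "turn": [0, 0, 0]}, {"translation": [-1.0, 0, 0], "turn": [0, 0, 0]}, {"translation": [-1.4, 0, 0], "turn": [0, 0, 0]}, {"translation": [-1.8, 0, 0], "turn": [0, 0, 0]}, {"translation": [-2.2, 0, 0], "turn": [0, 0, 0]}, {"translation": [-2.5, 0, 0], "turn": [0, 0, 0]}, {"translation": [-2.8, 0, 0], "turn": [0, 0, 0]}, {"translation": [-2.95, 0, 0], "turn": [0, 0, 0]}, {"translation": [-3.0, 0, 0], "turn": [0, 0, 0]}, {"translation": [-3.0, 0, 0], "turn": [0, 0, 0]}])

```text
time_s: 12.52
ee_pos: [0.5028, 0.0148, 0.1371]
eef_rot: [-0.254, 1.571, -0.362]
force: [-0.7, -0.4, -4.1]
grip_width: 0.0539
```

Request:
arm_command(deltas=[{"translation": [0, 0, 0], "turn": [0, 0, 0]}, {"translation": [0, 0, 0], "turn": [0, 0, 0]}, {"translation": [0, 0, 0], "turn": [0, 0, 0]}, {"translation": [0, 0, 0], "turn": [0, 0, 0]}, {"translation": [0, 0, 0], "turn": [0, 0, 0]}, {"translation": [0, 0, 0], "turn": [0, 0, 0]}])

```text
time_s: 13.02
ee_pos: [0.5028, 0.0149, 0.1369]
eef_rot: [-3.028, 1.571, -3.136]
force: [0.1, -0.0, -3.2]
grip_width: 0.0535
```

```bash
python3 -c "
from h import *
st();weigh(8,'s5');st()"
```

```text
t 13.02 pos [0.5028 0.0149 0.1369] ythe 83.81 tilt 0.01 F [ 0.06 -0.03 -3.25] M [ 0.017 -0.023 -0.008] w 0.0535 q [-0.04  0.29  1.75 -0.    1.1  -1.51]
[-3.25 -4.87 -2.49 -3.7  -4.29 -3.74 -3.37 -4.66 -4.14] mean [-0.35 -0.   -3.83] std [0.44 0.37 0.7 ] tau [-0.000e+00 -5.076e+01 -3.304e+01 -1.000e-02  7.000e-02  0.000e+00]
t 13.42 pos [0.5028 0.0149 0.137 ] ythe 83.81 tilt 0.0 F [-0.57 -0.7  -4.14] M [ 0.023  0.01  -0.012] w 0.054 q [-0.04  0.29  1.75 -0.    1.1  -1.51]
```

View pics/s5.png

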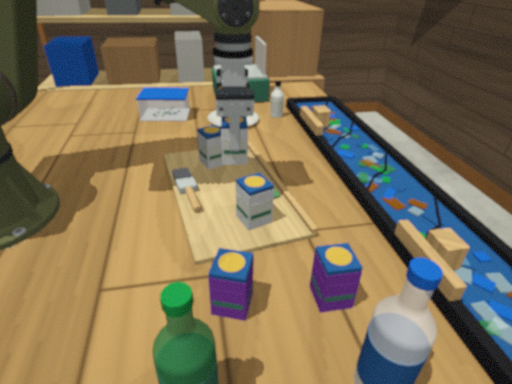

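Tin_middle is lifted, upright at (235,140), and reads about 3.8 N against 7.3 N for the left. Setting it back.

Request:
arm_command(deltas=[{"translation": [0.1, 0, 0], "turn": [0, 0, 0]}, {"translation": [0.4, 0, 0], "turn": [0, 0, 0]}, {"translation": [0.8, 0, 0], "turn": [0, 0, 0]}, {"translation": [1.2, 0, 0], "turn": [0, 0, 0]}, {"translation": [1.6, 0, 0], "turn": [0, 0, 0]}, {"translation": [2.0, 0, 0], "turn": [0, 0, 0]}, {"translation": [2.3, 0, 0], "turn": [0, 0, 0]}, {"translation": [2.55, 0, 0], "turn": [0, 0, 0]}, {"translation": [2.75, 0, 0], "turn": [0, 0, 0]}, {"translation": [2.88, 0, 0], "turn": [0, 0, 0]}, {"translation": [2.96, 0, 0], "turn": [0, 0, 0]}, {"translation": [2.96, 0, 0], "turn": [0, 0, 0]}])

```text
time_s: 14.42
ee_pos: [0.5028, 0.0149, 0.0628]
eef_rot: [-2.993, 1.571, -3.101]
force: [-0.9, -0.1, -4.0]
grip_width: 0.0537
```

Request:
arm_command(deltas=[{"translation": [0.02, 0, 0], "turn": [0, 0, 0]}, {"translation": [0.04, 0, 0], "turn": [0, 0, 0]}, {"translation": [0.05, 0, 0], "turn": [0, 0, 0]}, {"translation": [0.05, 0, 0], "turn": [0, 0, 0]}, {"translation": [0.05, 0, 0], "turn": [0, 0, 0]}])

```text
time_s: 14.83
ee_pos: [0.5031, 0.0149, 0.0622]
eef_rot: [0.013, 1.57, -0.095]
force: [-0.6, 0.4, 1.9]
grip_width: 0.054
```

Request:
arm_command(deltas=[{"translation": [0, 0, 0], "turn": [0, 0, 0]}, {"translation": [0, 0, 0], "turn": [0, 0, 0]}, {"translation": [0, 0, 0], "turn": [0, 0, 0]}, {"translation": [0, 0, 0], "turn": [0, 0, 0]}, {"translation": [0, 0, 0], "turn": [0, 0, 0]}, {"translation": [0, 0, 0], "turn": [0, 0, 0]}], gripper=94)

```text
time_s: 15.33
ee_pos: [0.5029, 0.0149, 0.0618]
eef_rot: [0.253, 1.571, 0.145]
force: [-0.5, -0.3, -0.1]
grip_width: 0.0904
```

Request:
arm_command(deltas=[{"translation": [-0.2, 0, 0], "turn": [0, 0, 0]}, {"translation": [-0.6, 0, 0], "turn": [0, 0, 0]}, {"translation": [-1.2, 0, 0], "turn": [0, 0, 0]}, {"translation": [-1.9, 0, 0], "turn": [0, 0, 0]}, {"translation": [-2.7, 0, 0], "turn": [0, 0, 0]}, {"translation": [-3.5, 0, 0], "turn": [0, 0, 0]}, {"translation": [-4.3, 0, 0], "turn": [0, 0, 0]}, {"translation": [-4.9, 0, 0], "turn": [0, 0, 0]}, {"translation": [-5.3, 0, 0], "turn": [0, 0, 0]}, {"translation": [-5.5, 0, 0], "turn": [0, 0, 0]}, {"translation": [-5.5, 0, 0], "turn": [0, 0, 0]}])

```text
time_s: 16.25
ee_pos: [0.5031, 0.0149, 0.2003]
eef_rot: [0.087, 1.569, -0.021]
force: [0.1, 0.1, 0.6]
grip_width: 0.0939
```

```bash
python3 -c "
from h import *
st();save('wrist','w6');lids('w6',optics.get_calibration('wrist'));delta([.5235,-.11,.2],109.3);st()"
```

```text
t 16.25 pos [0.5031 0.0149 0.2003] ythe 83.81 tilt 0.09 F [0.06 0.05 0.62] M [-0.024  0.003 -0.016] w 0.0939 q [-0.04  0.22  1.68  0.    1.24 -1.51]
[383. 139.] ctr [462.8 138.6] size [51.8 52.5] ang mod90 22.3
[252. 194.] ctr [501.9  14.5] size [50.7 51.1] ang mod90 83.8
[124. 222.] ctr [ 521.2 -109. ] size [51.6 53.6] ang mod90 19.1
trans [-0.029 -4.876  1.362] turn [-5.098e+00  2.000e-03  1.000e-03]
t 16.3 pos [0.5028 0.0149 0.1993] ythe 83.81 tilt 0.01 F [-0.12 -0.22  0.36] M [-0.004 -0.019  0.013] w 0.094 q [-0.04  0.22  1.68 -0.    1.24 -1.51]
```

View pics/w6.png

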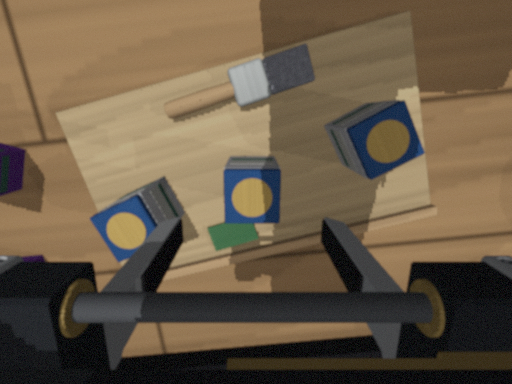

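Middle tin is upright at (252,194) and back in its place. Now tin_right.

Request:
arm_command(deltas=[{"translation": [0, -0.3, 0.1], "turn": [-0.3, 0, 0]}, {"translation": [0, -0.9, 0.2], "turn": [-0.9, 0, 0]}, {"translation": [0, -1.6, 0.4], "turn": [-1.6, 0, 0]}, {"translation": [0, -2.4, 0.7], "turn": [-2.4, 0, 0]}, {"translation": [0, -3.2, 0.9], "turn": [-3.2, 0, 0]}, {"translation": [0, -3.9, 1.1], "turn": [-4.0, 0, 0]}, {"translation": [0, -4.4, 1.25], "turn": [-4.6, 0, 0]}, {"translation": [0, -4.7, 1.3], "turn": [-4.9, 0, 0]}, {"translation": [0, -4.87, 1.36], "turn": [-5.1, 0, 0]}, {"translation": [0, -4.87, 1.36], "turn": [-5.1, 0, 0]}, {"translation": [0, -4.87, 1.36], "turn": [-5.1, 0, 0]}, {"translation": [0, -4.87, 1.36], "turn": [-5.1, 0, 0]}])

```text
time_s: 17.3
ee_pos: [0.5234, -0.1093, 0.199]
eef_rot: [2.368, 1.57, 2.705]
force: [0.2, -0.6, 0.8]
grip_width: 0.0941
```

```bash
python3 -c "
from h import *
st();save('wrist','w7');lids('w7',optics.get_calibration('wrist'));delta([.5235,-.11,.062],109.3)"
```

```text
t 17.3 pos [ 0.5234 -0.1093  0.199 ] ythe 109.29 tilt 0.03 F [ 0.17 -0.6   0.83] M [ 0.085  0.074 -0.017] w 0.0941 q [-0.27  0.29  1.6   0.    1.26 -2.18]
[74. 50.] ctr [ 453.6 -292. ] size [53.6 50.9] ang mod90 68.0
[250. 194.] ctr [ 522.7 -112. ] size [52.  50.8] ang mod90 19.3
[ 33. 204.] ctr [ 601.3 -305.5] size [54.1 52.4] ang mod90 89.2
[378. 215.] ctr [502.4  11.8] size [54.2 51.3] ang mod90 83.6
[494. 223.] ctr [470.8 121.8] size [56.5 29.7] ang mod90 32.8
[158. 358.] ctr [ 726.6 -139.2] size [ 42.3 116.3] ang mod90 19.3
trans [ 5.484 -0.027 -0.007] turn [ 0.002 -0.002 -0.002]
```

View pics/w7.png

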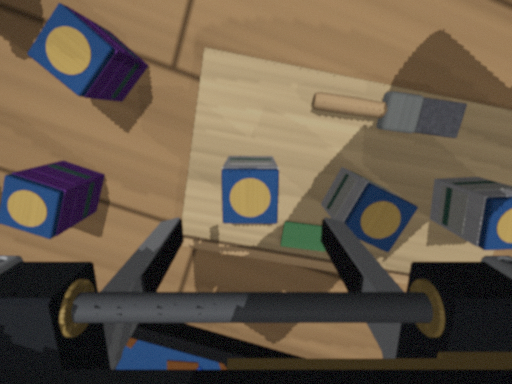

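The right tin is square between the fingers (lid at (250,194)), and the purple ones at (85,55) and (50,200) are well clear. Descend and grip.

Request:
arm_command(deltas=[{"translation": [0.3, -0.04, 0], "turn": [0, 0, 0]}, {"translation": [0.9, -0.04, 0], "turn": [0, 0, 0]}, {"translation": [1.5, -0.04, 0], "turn": [0, 0, 0]}, {"translation": [2.1, -0.04, 0], "turn": [0, 0, 0]}, {"translation": [2.7, -0.04, 0], "turn": [0, 0, 0]}, {"translation": [3.3, -0.04, 0], "turn": [0, 0, 0]}, {"translation": [3.9, -0.04, 0], "turn": [0, 0, 0]}, {"translation": [4.4, -0.04, 0], "turn": [0, 0, 0]}, {"translation": [4.9, -0.04, 0], "turn": [0, 0, 0]}, {"translation": [5.3, -0.04, 0], "turn": [0, 0, 0]}, {"translation": [5.48, -0.04, 0], "turn": [0, 0, 0]}, {"translation": [5.48, -0.04, 0], "turn": [0, 0, 0]}])

```text
time_s: 18.35
ee_pos: [0.5234, -0.1105, 0.0612]
eef_rot: [2.545, 1.569, 2.882]
force: [0.5, -0.7, -0.4]
grip_width: 0.0938
```

Request:
arm_command(deltas=[{"translation": [0, 0, 0], "turn": [0, 0, 0]}, {"translation": [0, 0, 0], "turn": [0, 0, 0]}, {"translation": [0, 0, 0], "turn": [0, 0, 0]}, {"translation": [0, 0, 0], "turn": [0, 0, 0]}, {"translation": [0, 0, 0], "turn": [0, 0, 0]}, {"translation": [0, 0, 0], "turn": [0, 0, 0]}, {"translation": [0, 0, 0], "turn": [0, 0, 0]}, {"translation": [0, 0, 0], "turn": [0, 0, 0]}, {"translation": [0, 0, 0], "turn": [0, 0, 0]}, {"translation": [0, 0, 0], "turn": [0, 0, 0]}], gripper=40, force=30)

```text
time_s: 19.18
ee_pos: [0.5239, -0.1108, 0.0624]
eef_rot: [-0.645, 1.57, -0.308]
force: [-0.9, -0.9, 2.8]
grip_width: 0.054
```

Request:
arm_command(deltas=[{"translation": [-0.1, 0, 0], "turn": [0, 0, 0]}, {"translation": [-0.3, 0, 0], "turn": [0, 0, 0]}, {"translation": [-0.6, 0, 0], "turn": [0, 0, 0]}, {"translation": [-1.0, 0, 0], "turn": [0, 0, 0]}, {"translation": [-1.4, 0, 0], "turn": [0, 0, 0]}, {"translation": [-1.8, 0, 0], "turn": [0, 0, 0]}, {"translation": [-2.2, 0, 0], "turn": [0, 0, 0]}, {"translation": [-2.5, 0, 0], "turn": [0, 0, 0]}, {"translation": [-2.8, 0, 0], "turn": [0, 0, 0]}, {"translation": [-2.95, 0, 0], "turn": [0, 0, 0]}, {"translation": [-3.0, 0, 0], "turn": [0, 0, 0]}, {"translation": [-3.0, 0, 0], "turn": [0, 0, 0]}])

```text
time_s: 20.18
ee_pos: [0.5238, -0.1108, 0.1374]
eef_rot: [-0.642, 1.571, -0.305]
force: [-0.1, -0.6, -3.4]
grip_width: 0.0537
```

Request:
arm_command(deltas=[{"translation": [0, 0, 0], "turn": [0, 0, 0]}, {"translation": [0, 0, 0], "turn": [0, 0, 0]}, {"translation": [0, 0, 0], "turn": [0, 0, 0]}, {"translation": [0, 0, 0], "turn": [0, 0, 0]}, {"translation": [0, 0, 0], "turn": [0, 0, 0]}, {"translation": [0, 0, 0], "turn": [0, 0, 0]}])

```text
time_s: 20.68
ee_pos: [0.5238, -0.1108, 0.1372]
eef_rot: [2.553, 1.571, 2.89]
force: [-1.0, -0.7, -3.3]
grip_width: 0.054
```

```bash
python3 -c "
from h import *
st();weigh(8,'s8');st()"
```

```text
t 20.68 pos [ 0.5238 -0.1108  0.1372] ythe 109.31 tilt 0.01 F [-1.03 -0.72 -3.33] M [0.062 0.065 0.024] w 0.054 q [-0.28  0.36  1.66 -0.    1.13 -2.18]
[-3.33 -3.3  -3.1  -3.24 -3.21 -3.05 -3.13 -3.62 -3.54] mean [-0.26  0.07 -3.28] std [0.33 0.5  0.18] tau [-0.000e+00 -5.503e+01 -3.343e+01 -5.000e-02  5.000e-02  0.000e+00]
t 21.08 pos [ 0.5239 -0.1108  0.1373] ythe 109.31 tilt 0.0 F [ 0.08 -0.47 -3.54] M [ 0.04   0.017 -0.01 ] w 0.0539 q [-0.28  0.36  1.66 -0.    1.13 -2.18]
```

View pics/s8.png

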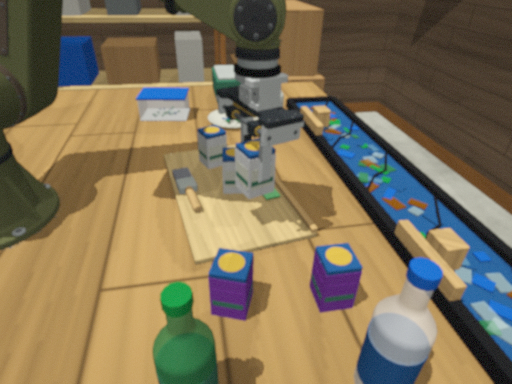

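Tin_right is lifted, upright at (252,168), and reads 3.3 N. Tin_left (7.3 N) is clearly the heaviest. Setting the right one back.

Request:
arm_command(deltas=[{"translation": [0.1, 0, 0], "turn": [0, 0, 0]}, {"translation": [0.4, 0, 0], "turn": [0, 0, 0]}, {"translation": [0.8, 0, 0], "turn": [0, 0, 0]}, {"translation": [1.2, 0, 0], "turn": [0, 0, 0]}, {"translation": [1.6, 0, 0], "turn": [0, 0, 0]}, {"translation": [2.0, 0, 0], "turn": [0, 0, 0]}, {"translation": [2.3, 0, 0], "turn": [0, 0, 0]}, {"translation": [2.55, 0, 0], "turn": [0, 0, 0]}, {"translation": [2.75, 0, 0], "turn": [0, 0, 0]}, {"translation": [2.88, 0, 0], "turn": [0, 0, 0]}, {"translation": [2.96, 0, 0], "turn": [0, 0, 0]}, {"translation": [2.96, 0, 0], "turn": [0, 0, 0]}])

```text
time_s: 22.08
ee_pos: [0.5238, -0.1108, 0.0631]
eef_rot: [2.527, 1.571, 2.864]
force: [-0.7, -0.4, -3.5]
grip_width: 0.0539
```

Request:
arm_command(deltas=[{"translation": [0.02, 0, 0], "turn": [0, 0, 0]}, {"translation": [0.04, 0, 0], "turn": [0, 0, 0]}, {"translation": [0.05, 0, 0], "turn": [0, 0, 0]}, {"translation": [0.05, 0, 0], "turn": [0, 0, 0]}, {"translation": [0.05, 0, 0], "turn": [0, 0, 0]}])

```text
time_s: 22.5
ee_pos: [0.524, -0.1108, 0.0624]
eef_rot: [-0.608, 1.57, -0.271]
force: [-1.9, 0.2, 2.0]
grip_width: 0.0538
```

Request:
arm_command(deltas=[{"translation": [0, 0, 0], "turn": [0, 0, 0]}, {"translation": [0, 0, 0], "turn": [0, 0, 0]}, {"translation": [0, 0, 0], "turn": [0, 0, 0]}, {"translation": [0, 0, 0], "turn": [0, 0, 0]}, {"translation": [0, 0, 0], "turn": [0, 0, 0]}, {"translation": [0, 0, 0], "turn": [0, 0, 0]}], gripper=94)

```text
time_s: 23.0
ee_pos: [0.5239, -0.1108, 0.062]
eef_rot: [-0.609, 1.571, -0.272]
force: [0.6, 0.3, -0.0]
grip_width: 0.0903
```

Request:
arm_command(deltas=[{"translation": [-0.2, 0, 0], "turn": [0, 0, 0]}, {"translation": [-0.6, 0, 0], "turn": [0, 0, 0]}, {"translation": [-1.2, 0, 0], "turn": [0, 0, 0]}, {"translation": [-1.9, 0, 0], "turn": [0, 0, 0]}, {"translation": [-2.7, 0, 0], "turn": [0, 0, 0]}, {"translation": [-3.5, 0, 0], "turn": [0, 0, 0]}, {"translation": [-4.3, 0, 0], "turn": [0, 0, 0]}, {"translation": [-4.9, 0, 0], "turn": [0, 0, 0]}, {"translation": [-5.3, 0, 0], "turn": [0, 0, 0]}, {"translation": [-5.5, 0, 0], "turn": [0, 0, 0]}, {"translation": [-5.5, 0, 0], "turn": [0, 0, 0]}])

```text
time_s: 23.92
ee_pos: [0.5241, -0.1109, 0.2006]
eef_rot: [-0.625, 1.569, -0.288]
force: [-0.1, 0.8, -0.1]
grip_width: 0.094
```

```bash
python3 -c "
from h import *
save('wrist','w9');save('side','s9');st();delta([.4643,.1419,.2],112.2)"
```

```text
t 24.02 pos [ 0.5236 -0.1107  0.1989] ythe 109.31 tilt 0.05 F [-0.27  0.04 -0.26] M [ 0.047  0.035 -0.006] w 0.0944 q [-0.28  0.29  1.6  -0.    1.26 -2.18]
trans [-0.04  10.321  1.103] turn [-0.578 -0.009 -0.006]
```

View pics/s9.png

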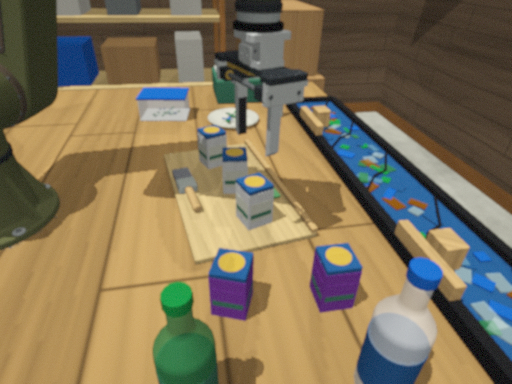

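All three stand upright at (211,147), (234,170) and (254,200). Going back to tin_left.

Request:
arm_command(deltas=[{"translation": [0, 0.4, 0.0], "turn": [0, 0, 0]}, {"translation": [0, 1.2, 0.1], "turn": [-0.1, 0, 0]}, {"translation": [0, 2.3, 0.2], "turn": [-0.1, 0, 0]}, {"translation": [0, 3.5, 0.4], "turn": [-0.2, 0, 0]}, {"translation": [0, 4.8, 0.5], "turn": [-0.3, 0, 0]}, {"translation": [0, 6.1, 0.7], "turn": [-0.4, 0, 0]}, {"translation": [0, 7.4, 0.8], "turn": [-0.4, 0, 0]}, {"translation": [0, 8.5, 0.9], "turn": [-0.5, 0, 0]}, {"translation": [0, 9.4, 1.0], "turn": [-0.5, 0, 0]}, {"translation": [0, 10.0, 1.1], "turn": [-0.58, 0, 0]}, {"translation": [0, 10.3, 1.1], "turn": [-0.58, 0, 0]}, {"translation": [0, 10.32, 1.1], "turn": [-0.58, 0, 0]}])

```text
time_s: 25.02
ee_pos: [0.4637, 0.1429, 0.199]
eef_rot: [2.881, 1.57, -3.013]
force: [0.2, 0.7, -0.1]
grip_width: 0.0938
```

Request:
arm_command(deltas=[{"translation": [0, 0, 0], "turn": [0, 0, 0]}, {"translation": [0, 0, 0], "turn": [0, 0, 0]}, {"translation": [0, 0, 0], "turn": [0, 0, 0]}])

```text
time_s: 25.27
ee_pos: [0.4646, 0.141, 0.1994]
eef_rot: [-2.947, 1.571, -2.56]
force: [-1.0, -0.1, 0.3]
grip_width: 0.0942
```

```bash
python3 -c "
from h import *
save('wrist','w10');st();lids('w10',optics.get_calibration('wrist'));delta([.4643,.1419,.062],112.2)"
```

```text
t 25.32 pos [0.4646 0.141  0.1994] ythe 112.14 tilt 0.01 F [-0.1  -0.78  0.19] M [0.044 0.005 0.037] w 0.0942 q [ 0.22  0.18  1.73 -0.    1.23 -1.74]
[115. 183.] ctr [502.2  16.1] size [52.6 53.8] ang mod90 83.9
[253. 193.] ctr [462.5 140.7] size [51.  50.8] ang mod90 22.2
trans [5.497e+00 3.700e-02 1.000e-03] turn [-0.012 -0.002  0.001]
```

View pics/w10.png

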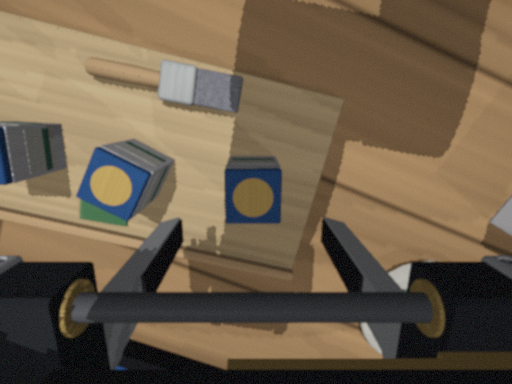

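Tin_left is centred (lid at (253,193)). Descend and grip again, a bit firmer.

Request:
arm_command(deltas=[{"translation": [0.3, 0.03, 0], "turn": [0, 0, 0]}, {"translation": [0.9, 0.03, 0], "turn": [0, 0, 0]}, {"translation": [1.5, 0.03, 0], "turn": [0, 0, 0]}, {"translation": [2.1, 0.03, 0], "turn": [0, 0, 0]}, {"translation": [2.7, 0.03, 0], "turn": [0, 0, 0]}, {"translation": [3.3, 0.03, 0], "turn": [0, 0, 0]}, {"translation": [3.9, 0.03, 0], "turn": [0, 0, 0]}, {"translation": [4.4, 0.03, 0], "turn": [0, 0, 0]}, {"translation": [4.9, 0.03, 0], "turn": [0, 0, 0]}, {"translation": [5.3, 0.03, 0], "turn": [0, 0, 0]}, {"translation": [5.5, 0.03, 0], "turn": [0, 0, 0]}, {"translation": [5.5, 0.03, 0], "turn": [0, 0, 0]}])

```text
time_s: 26.32
ee_pos: [0.4637, 0.1422, 0.0609]
eef_rot: [2.976, 1.569, -2.92]
force: [-0.6, 0.6, -0.2]
grip_width: 0.0939
```

Request:
arm_command(deltas=[{"translation": [0, 0, 0], "turn": [0, 0, 0]}, {"translation": [0, 0, 0], "turn": [0, 0, 0]}, {"translation": [0, 0, 0], "turn": [0, 0, 0]}, {"translation": [0, 0, 0], "turn": [0, 0, 0]}, {"translation": [0, 0, 0], "turn": [0, 0, 0]}, {"translation": [0, 0, 0], "turn": [0, 0, 0]}, {"translation": [0, 0, 0], "turn": [0, 0, 0]}, {"translation": [0, 0, 0], "turn": [0, 0, 0]}, {"translation": [0, 0, 0], "turn": [0, 0, 0]}, {"translation": [0, 0, 0], "turn": [0, 0, 0]}], gripper=40, force=35)

```text
time_s: 27.15
ee_pos: [0.4644, 0.1425, 0.0622]
eef_rot: [-0.447, 1.57, -0.06]
force: [0.9, -1.5, 4.5]
grip_width: 0.0539
```

Request:
arm_command(deltas=[{"translation": [-0.1, 0, 0], "turn": [0, 0, 0]}, {"translation": [-0.3, 0, 0], "turn": [0, 0, 0]}, {"translation": [-0.6, 0, 0], "turn": [0, 0, 0]}, {"translation": [-1.0, 0, 0], "turn": [0, 0, 0]}, {"translation": [-1.5, 0, 0], "turn": [0, 0, 0]}, {"translation": [-2.0, 0, 0], "turn": [0, 0, 0]}, {"translation": [-2.5, 0, 0], "turn": [0, 0, 0]}, {"translation": [-3.0, 0, 0], "turn": [0, 0, 0]}, {"translation": [-3.5, 0, 0], "turn": [0, 0, 0]}, {"translation": [-4.0, 0, 0], "turn": [0, 0, 0]}, {"translation": [-4.5, 0, 0], "turn": [0, 0, 0]}, {"translation": [-5.0, 0, 0], "turn": [0, 0, 0]}])

```text
time_s: 28.15
ee_pos: [0.4639, 0.1425, 0.1884]
eef_rot: [0.055, 1.571, 0.443]
force: [0.3, 0.9, -7.5]
grip_width: 0.0539
```

Request:
arm_command(deltas=[{"translation": [-0.5, 0, 0], "turn": [0, 0, 0]}, {"translation": [-1.0, 0, 0], "turn": [0, 0, 0]}, {"translation": [-1.5, 0, 0], "turn": [0, 0, 0]}, {"translation": [-2.0, 0, 0], "turn": [0, 0, 0]}, {"translation": [-2.5, 0, 0], "turn": [0, 0, 0]}, {"translation": [-3.0, 0, 0], "turn": [0, 0, 0]}, {"translation": [-3.5, 0, 0], "turn": [0, 0, 0]}, {"translation": [-4.0, 0, 0], "turn": [0, 0, 0]}, {"translation": [-4.4, 0, 0], "turn": [0, 0, 0]}, {"translation": [-4.7, 0, 0], "turn": [0, 0, 0]}, {"translation": [-4.9, 0, 0], "turn": [0, 0, 0]}, {"translation": [-5.0, 0, 0], "turn": [0, 0, 0]}])

```text
time_s: 29.15
ee_pos: [0.4642, 0.1425, 0.3126]
eef_rot: [-0.125, 1.57, 0.263]
force: [0.3, 0.1, -7.2]
grip_width: 0.054
```

Request:
arm_command(deltas=[{"translation": [0, 0, 0], "turn": [0, 0, 0]}, {"translation": [0, 0, 0], "turn": [0, 0, 0]}, {"translation": [0, 0, 0], "turn": [0, 0, 0]}, {"translation": [0, 0, 0], "turn": [0, 0, 0]}, {"translation": [0, 0, 0], "turn": [0, 0, 0]}, {"translation": [0, 0, 0], "turn": [0, 0, 0]}, {"translation": [0, 0, 0], "turn": [0, 0, 0]}, {"translation": [0, 0, 0], "turn": [0, 0, 0]}, {"translation": [0, 0, 0], "turn": [0, 0, 0]}, {"translation": [0, 0, 0], "turn": [0, 0, 0]}, {"translation": [0, 0, 0], "turn": [0, 0, 0]}, {"translation": [0, 0, 0], "turn": [0, 0, 0]}])

```text
time_s: 30.15
ee_pos: [0.4642, 0.1425, 0.312]
eef_rot: [-2.085, 1.571, -1.697]
force: [-0.6, 0.1, -8.1]
grip_width: 0.0536
```

```bash
python3 -c "
from h import *
st();weigh(6,'s11');save('top','t11');save('wrist','w11');st();lids('t11',optics.get_calibration('top'))
a=cv2.imread('pics/s11.png');b=cv2.imread('pics/t11.png')
cv2.imwrite('pics/c11.png',np.hstack([cv2.resize(a,(400,300)),cv2.resize(b,(400,300))]))"
```

```text
t 30.15 pos [0.4642 0.1425 0.312 ] ythe 112.21 tilt 0.0 F [-0.57  0.08 -8.14] M [ 0.04  -0.053 -0.009] w 0.0536 q [ 0.22  0.1   1.56 -0.    1.48 -1.74]
[-8.14 -6.48 -7.62 -6.93 -7.31 -7.94 -7.73] mean [-0.04 -0.08 -7.45] std [0.5  0.36 0.54] tau [ 0.000e+00 -4.639e+01 -4.009e+01 -3.000e-02  7.000e-02 -0.000e+00]
t 30.55 pos [0.4642 0.1425 0.312 ] ythe 112.21 tilt 0.0 F [ 0.74  0.16 -7.56] M [0.066 0.013 0.001] w 0.0541 q [ 0.22  0.1   1.56 -0.    1.48 -1.74]
[17. 23.] ctr [818.2 341.8] size [89.2 50.9] ang mod90 6.6
[83. 30.] ctr [811.2 232.3] size [182.2  69.3] ang mod90 41.7
[149.  30.] ctr [815.4  94.8] size [106.  221.1] ang mod90 1.5
[262.  27.] ctr [819.5 -98. ] size [111.  217.3] ang mod90 0.0
[367.  25.] ctr [ 827.8 -298.6] size [321.  110.3] ang mod90 84.1
[452.  26.] ctr [ 823.  -416.6] size [120.7 159.7] ang mod90 1.7
[438. 150.] ctr [ 605.8 -421.6] size [58.5 41.8] ang mod90 23.6
[376. 148.] ctr [ 607.3 -310. ] size [54.  52.5] ang mod90 89.9
[264. 192.] ctr [ 523.2 -109.7] size [51.5 51.4] ang mod90 19.2
[194. 202.] ctr [503.3  14.9] size [51.9 51.3] ang mod90 83.7
[368. 234.] ctr [ 453.8 -296.1] size [53.2 53.1] ang mod90 68.2
```

View pics/c11.png

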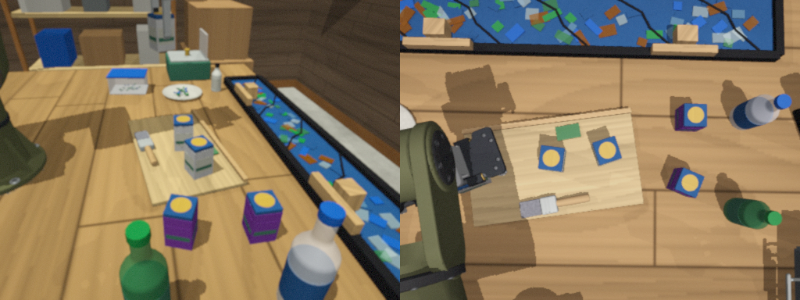

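View pics/w11.png

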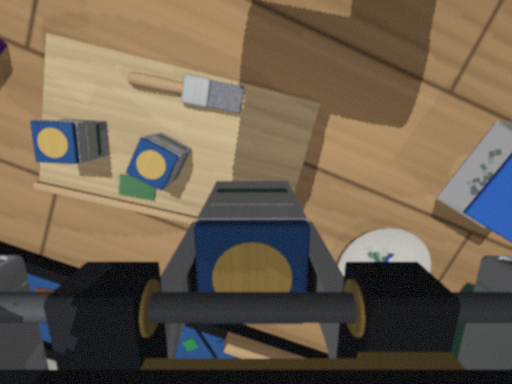

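The wrist view shows tin_left held upright and square between the pads (lid at (252,270)). The other two stand on the board at (55,142) and (155,163), and the brush and glass are unmoved. Handing in.

```bash
python3 -c "
from h import *
print(ctrl.hand_in());st()"
```

```text
the job is handed in; nothing more can be done
None
the job is handed in; nothing more can be done
```

The heaviest tin is tin_left, and I handed in at about 30.6 s while holding it up. It is upright and still, with its underside about 25 cm above the board.

I lifted each tin about 7.5 cm in the order left, middle, right, and set each back upright before taking the next. The force readings were about 7.3 N for the left, 3.8 N for the middle and 3.3 N for the right. Each single reading had noise of about 0.5 N, far less than the gap.

Last checks before handing in:
- **Held tin:** the tool showed no tilt, the load read 7.4 N, and the finger opening was a steady 54 mm.
- **Other two tins:** both stand on the board within about 1 mm of where they started.
- **Other things:** the purple look-alikes are where they were by measurement. The brush, the glass piece and the bench items look unmoved in the pictures.

No check failed. The wrist and top cameras disagreed by 1–3 mm on tin positions, which the finger clearance covered.

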